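# Close the fuse holder shell and present the opened lockout lock

### The arm

A 6-joint arm with a two-finger parallel gripper is mounted at the origin on the work surface. World frame = base frame: x ahead of the robot, y to its left, z up, the work surface at z = 0. Lengths are in m, angles in rad, forces in N, time in s.
With the tool pointing down it reaches from about 0.3 to 0.875 m from the base axis. Payload 6.4 kg.
Tool frame: the origin (TCP) lies midway between the tips of the shut fingers; the grasp point (between the pads) lies 19 mm behind it; y points along the fingers, x is the direction in which the jaws open and shut, and the axes are right-handed (so a half turn about y gives the same grasp; the last joint's range is limited). The gripper opens to 88 mm and grips with 3 to 60 N. Pads are 18 mm wide; open, the fingers measure 123 mm over their backs; the gripper's body (75 mm by 187 mm) begins 45 mm behind the grasp point.
Start: joints at [0.987, 0.181, 1.607, -0, 1.354, -0.206], TCP at [0.212, 0.534, 0.239] pointing down, gripper open.
Joint ranges: [-2.99, 2.99], [-0.89, 2.07], [0.3, 2.58], [-1.14, 4.28], [0, 2.63], [-3.12, 3.12]. Speed limits (rad/s): [2.57, 2.57, 3.01, 3.14, 3.14, 3.14].

### API

Orientations are given as a 3x3 rotation matrix whose columns are the frame's x, y, z axes.
In Python, from cell import r gives the robot as it stands. Calls block until the motion is done:
- r.move_ptp(position, orientation): joint-space move of the TCP to a pose.
- r.move_straight(position, orientation=None, feed=0.15, max_force=None): straight line of the TCP; orientation=None keeps the orientation; feed is the mean speed in m/s. With max_force (N) it stops when the force on the tool has changed by that much, and returns True; else False.
- r.move_j(angles): joint-space move.
- r.gripper_to(opening): finger opening in m; the grip force is fixed at half the most; returns when the fingers have stopped.
- r.dwell(seconds).
- r.solve_ik(position, orientation): joint angles nearest the present ones, or None.
- r.state(): the state.
- r.get_image(name): name is "scene" or "top" or "wrist"; returns a dict with "frame" (400x640x3 uint8, blue, green, red), "range_z" (400x640 float32, m along the optical axis (not along the pixel's ray), 0 where there is no reading), "mtx" (3x3 intrinsics, pixels), "extrinsics" (4x4, takes a point from world to camera coordinates). Camera axes: x right, y up, looking along -z (the intrinsics and any distortion apply to the point x, -y, -z); pixel columns grow to the right and rows downward; lengths in m; the calibration is good to about 2 mm. A picture is of the moment at which its call begins.
A pose or a line that the arm cannot do raises r.Unreachable and nothing moves.
- r.sign_off(): hands the job in, once; it reports no verdict.
Trained networks look in the newest picture that a camera, given by its name, has taken for a name from the list of things; names that differ only in an ending like _2 or _b are one class to them, and where a whole thing is asked for, a point or a joint stands for the part that bears it (a point fixed in the world has none). Each returns a list of dicts, best first, with "confidence" (0 to 1); they miss things now and then, are a little off and sometimes report something else, mostly with a low value. They report only what shows in the picture. A call takes as long as a camera call. They do not tell look-alikes from the thing itself.
- r.outline_of(camera, query): "region" (400x640 bool, what is visible of it) and "centre" ([column, row] in pixels, amid what is visible of it).
The state is a dict: "time_s": time; "q": joint angles; "qvel": joint speeds; "tau": joint torques, N m; "position": TCP position; "tool_rot": TCP orientation; "wrist_force": force on the tool from outside, world axes, zero at the start; "torque": the same for the moment, N m; "opening": finger opening in m.
Only numpy, scipy, OpenCV 4.12 (cv2) and the standard library are available. Lean on these libraries where they do the work, as an engineer would, in place of code of your own. Each camera call takes 0.05 s, during which the arm holds its last target.

### The job

Get the empty fuse holder ready for lockout: first swing its black hinged shell fully shut so that the two halves meet edge to edge, then turn the dial of the combination lock clockwise, click by click, until the pointed end of its grip bar points at the shackle, and pull the shackle out to its stop. Then lift the lock by its body out of its nest and finish while still holding it, level and still, with the open shackle's loop about 8 cm straight above the eye of the shell's hasp. Leave the bolts, fuse carrier and fuse where they are.

Things in the scene. Friction and masses are not known exactly. Their poses are not given: they have to be found in the camera images.
- shell: fixed black bakelite fuse holder shell, 90 (x) x 110 (y) mm seen from above; origin under its centre on the shelf, z up. The lower half is 32 mm high; the upper half is hinged along the far (+x) top edge and, shut, makes the whole 57 mm high. On the near (-x) side each half carries a 26 x 26 mm steel hasp tab, 4 mm thick, with a 12 mm eye. At reset its yaw is within 0.35 rad of 0
- shell_lid (a joint): hinge of the upper shell half: 0 = shut, edges touching (the hinge's end stop); grows as the lid's near edge swings up, 1.5 = fully open. Starts 0.6 to 1.1 and stays where it is left (friction about 0.12 N m). Shut it by pushing on the outside of its top, near the free edge, along the arc about the hinge
- shell_hinge (a point): point at the middle of the shell's hinge line, 32 mm above the shelf; the line runs along the shell's y axis; x points from the hasp side to the hinge side
- lid_edge (a point): point on the outer top face of the upper shell half, 10 mm from its free edge, 80 mm from the hinge line along the lid (25 mm off the split plane); moves with the lid; its z axis is the lid's outward normal
- hasp_eye (a point): fixed: top centre of the eye of the closed hasp, 57 mm out from the shell's centre on its -x side, 36 mm above the shelf
- nest: fixed aluminium nest for the lock, base plate 92 x 76 x 12 mm, with six 16 mm high stops on it: two at each long side (27 mm either way from the middle, 8 mm long, so 46 mm is free between them) and one, 18 mm wide, at each end. Origin under its centre on the shelf; x points along the shackle
- lock_center (a point): centre of the loose combination lock's brass body, 64 (x) x 58 (y) x 32 (z) mm, about 0.5 kg, lying face up in the nest, this point 28 mm above the shelf. x points along the shackle, at reset to the robot's right (-y) within 0.45 rad; z up out of the dial face. Grip it across its 58 mm between the nest's side stops, straddling the dial (top 40 mm above this point)
- lock_dial (a joint): dial on the lock's face; 0 = the pointed end of the bar (the other is square) points along the lock's +x, at the shackle: only there (within about 0.13 rad) is the shackle free. Grows clockwise seen from above; range -1.8 to 0.8. Sprung notches every 0.524 rad (30 degrees), felt as clicks of about 0.04 N m. Starts one or two clicks counter-clockwise of 0 (-0.52 or -1.05)
- dial_grip (a point): centre of the dial's steel grip bar, 34 mm long plus a 5 mm point at the +x end (this point's x axis, which turns with the dial), 10 mm wide (y), 18 mm high; this point lies 9 mm above the 44 mm dial disc and 31 mm above lock_center
- lock_shackle (a joint): how far the shackle is drawn out of the lock along the lock's +x, m: 0 = home, 0.02 = open at its stop. About 3 N of friction; it stays where it is left. Blocked (1 to 3 mm of play) unless the dial is at 0
- shackle_bar (a point): middle of the shackle's cross bar, 8 mm round steel, straight for 26 mm along this point's y; x is the pulling direction. 28 mm above the shelf, 84 mm from the lock's centre when home. Inside the loop 32 mm are free between the legs and 39 mm between bar and nest stop
- loop_center (a point): middle of the shackle's loop: 24 mm back from the cross bar towards the lock, same height; 60 mm from lock_center along its x with the shackle home, 80 mm when open. Moves with the shackle
- lock: the same combination lock, origin at the centre of its underside, 16 mm below lock_center. It has about 1 mm of play in the nest and lifts straight up out of it
- bolt_a: bystander: brass bolt with nut standing on its head, 24 mm wide, 45 mm high; origin underneath
- bolt_b: bystander: a second such brass bolt
- carrier: bystander: grey fuse carrier, 34 x 70 x 39 mm; origin underneath
- fuse: bystander: white ceramic fuse with brass blades, lying, 22 x 74 x 22 mm; origin underneath
- nest_top (a point): top centre of the nest's base plate, 12 mm above the shelf, under the lock
There are look-alikes about, which are no part of the job. Leave any green look-alike of the lock alone.

How it is judged:
By the outcome, as a careful person would: the job done as asked, in the order asked, and still so for the second after the job is handed in, while the arm keeps its last pose, push and grip.
It also fails if it takes over 72 s, if anything falls off the work surface, if the arm or the gripper's body presses on something with over 40 N, if the wrist force passes 120 N, or if a joint passes its speed limit or range.

## Working session

There is one attempt and no reset: what is moved stays moved. The work goes in short steps, each a Python script; the robot and the scene stay as the last script left them, time stands still between calls to the robot, and variables do not carry over. Pictures are saved under pics/ and viewed, and the job is handed in when it is done.

```bash
ls; mkdir -p pics; cat > h.py <<'E'
import numpy as np, cv2
from cell import r
def shot(cam,fn,crop=None,scale=1):
    im=r.get_image(cam); f=im["frame"]
    if crop: 
        a,b,c,d=crop; f=f[b:d,a:c]
    if scale!=1: f=cv2.resize(f,None,fx=scale,fy=scale,interpolation=cv2.INTER_CUBIC)
    cv2.imwrite("pics/"+fn,f); return im
def pts(im):
    z=im["range_z"]; K=im["mtx"]; E=im["extrinsics"]
    v,u=np.mgrid[0:400,0:640]
    x=(u-K[0,2])/K[0,0]*z; y=(v-K[1,2])/K[1,1]*z
    P=np.stack([x,-y,-z],-1)
    R=E[:3,:3];t=E[:3,3]
    W=(P-t)@R
    W[z<=0]=np.nan
    return W
def proj(im,p):
    E=im["extrinsics"];K=im["mtx"]
    c=E[:3,:3]@np.asarray(p)+E[:3,3]
    return np.array([K[0,0]*c[0]/-c[2]+K[0,2], K[1,1]*(-c[1])/-c[2]+K[1,2]])
def down(yaw): # tool y axis pointing down? see state
    pass
E
python3 - <<'E'
from h import *
for c in("scene","top","wrist"):
    im=shot(c,c+"0.png"); print(c,im["mtx"].round(1).tolist(),im["extrinsics"].round(3).tolist())
s=r.state(); print({k:np.round(v,3).tolist() for k,v in s.items()})
E
```

```text
pics
scene [[409.5, 0.0, 327.6], [0.0, 409.5, 198.6], [0.0, 0.0, 1.0]] [[0.298, 0.955, -0.01, -0.215], [-0.481, 0.159, 0.862, 0.179], [0.825, -0.252, 0.506, -1.313], [0.0, 0.0, 0.0, 1.0]]
top [[403.9, 0.0, 323.6], [0.0, 403.9, 194.2], [0.0, 0.0, 1.0]] [[-0.012, -1.0, -0.017, 0.068], [0.998, -0.013, 0.064, -0.562], [-0.064, -0.016, 0.998, -0.836], [0.0, 0.0, 0.0, 1.0]]
wrist [[296.8, 0.0, 319.1], [0.0, 296.8, 202.4], [0.0, 0.0, 1.0]] [[0.369, 0.93, -0.002, -0.574], [-0.894, 0.354, -0.273, 0.037], [-0.253, 0.103, 0.962, -0.391], [0.0, 0.0, 0.0, 1.0]]
{'time_s': 0.15, 'q': [0.987, 0.181, 1.608, 0.0, 1.354, -0.206], 'qvel': [0.001, -0.0, -0.003, 0.001, -0.001, -0.0], 'tau': [0.0, -43.423, -34.218, 0.07, 0.036, -0.0], 'position': [0.212, 0.534, 0.238], 'tool_rot': [[0.369, -0.001, -0.929], [0.929, -0.001, 0.369], [-0.001, -1.0, 0.0]], 'wrist_force': [0.886, -0.386, 0.676], 'torque': [-0.051, -0.037, 0.008], 'opening': 0.088}
```

View pics/scene0.png

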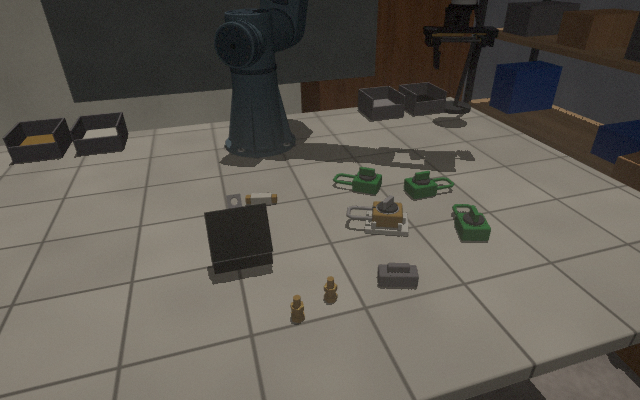

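View pics/top0.png

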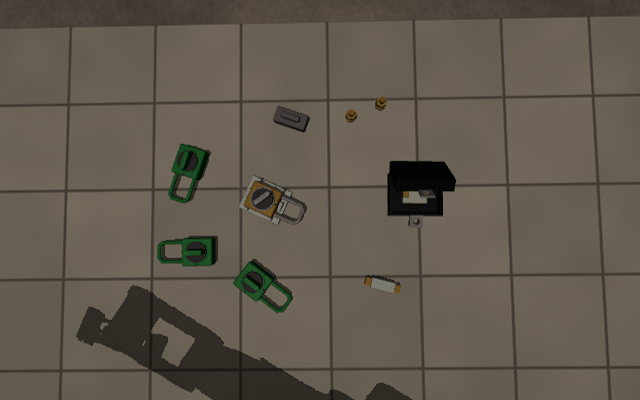

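View pics/wrist0.png

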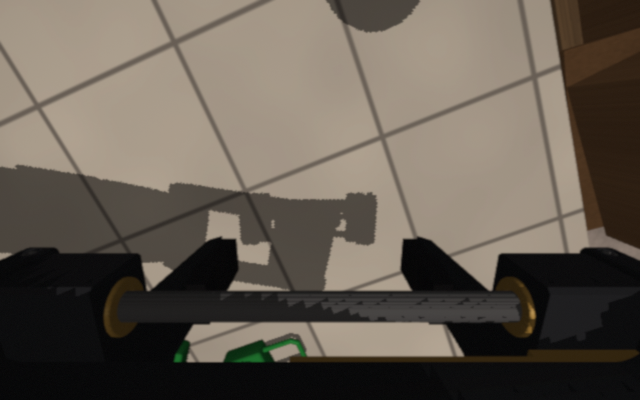

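Candidates for the lock in the top view: brass at (264,199) in an aluminium nest; green look-alikes at (188,165), (187,251) and (263,285). I choose the brass one. The shell is at (417,190), with its hasp at (415,222).

```bash
python3 - <<'E'
from h import *
im=r.get_image("top"); f=im["frame"]
a=cv2.resize(f[165:235,225:320],None,fx=6,fy=6,interpolation=cv2.INTER_CUBIC)
a=cv2.convertScaleAbs(a,alpha=1.6); cv2.imwrite("pics/lock1.png",a)
b=cv2.resize(f[145:240,370:470],None,fx=6,fy=6,interpolation=cv2.INTER_CUBIC)
cv2.imwrite("pics/shell1.png",cv2.convertScaleAbs(b,alpha=2.5))
W=pts(im)
for q in("lock","nest","shell","shell_lid","lock_shackle","lock_dial","dial_grip","carrier","fuse","bolt_a","hasp_eye"):
    for o in r.outline_of("top",q)[:5]:
        m=o["region"]; P=W[m]; c=np.array(o["centre"])
        P=P[~np.isnan(P[:,0])]
        print(q,round(o["confidence"],2),c.round(1),m.sum(),np.median(P,0).round(3),P.min(0).round(3),P.max(0).round(3))
E
```

```text
lock 0.86 [188.4 164.8] 1104 [0.625 0.343 0.032] [ 0.549  0.31  -0.002] [0.677 0.394 0.059]
lock 0.82 [268.1 201.3] 1193 [0.546 0.176 0.044] [ 0.5    0.102 -0.001] [0.588 0.232 0.071]
lock 0.64 [256.8 282.7] 1209 [0.379 0.2   0.033] [ 0.318  0.134 -0.002] [0.423 0.255 0.059]
lock 0.56 [194.1 249.6] 1248 [0.447 0.33  0.032] [ 0.416  0.294 -0.003] [0.474 0.419 0.059]
lock 0.45 [299.8 214.9] 264 [0.521 0.123 0.031] [ 0.5    0.102 -0.004] [0.557 0.165 0.037]
nest 0.76 [279.9 201.9] 459 [0.549 0.174 0.013] [0.503 0.133 0.003] [0.602 0.24  0.033]
shell 0.57 [416.1 188.8] 3521 [ 0.566 -0.126  0.057] [ 0.489 -0.223 -0.004] [ 0.634 -0.072  0.137]
shell_lid 0.7 [426.4 177.5] 1950 [ 0.586 -0.127  0.11 ] [ 0.547 -0.221 -0.002] [ 0.634 -0.075  0.137]
shell_lid 0.53 [260.9 199.5] 370 [0.551 0.186 0.051] [0.53  0.166 0.043] [0.573 0.207 0.071]
shell_lid 0.19 [265.8 199.1] 1114 [0.548 0.176 0.045] [0.502 0.102 0.002] [0.588 0.223 0.071]
lock_shackle 0.73 [287.4 220. ] 244 [0.519 0.127 0.032] [0.5   0.102 0.002] [0.56  0.165 0.044]
lock_shackle 0.66 [169.8 189. ] 221 [0.573 0.375 0.02 ] [ 0.549  0.33
[... 1036 characters left out ...]
0.325 0.032] [0.656 0.368 0.059]
carrier 0.88 [290.4 119.8] 564 [0.722 0.129 0.027] [ 0.699  0.093 -0.001] [0.75  0.166 0.041]
fuse 0.67 [385.1 286.4] 343 [ 0.372 -0.058  0.022] [ 0.357 -0.095  0.007] [ 0.387 -0.022  0.026]
bolt_a 0.66 [299.6 217.3] 245 [0.522 0.125 0.032] [0.5   0.102 0.001] [0.559 0.165 0.037]
bolt_a 0.62 [379.5 106.4] 134 [ 0.752 -0.06   0.029] [ 0.744 -0.075 -0.004] [ 0.775 -0.051  0.048]
bolt_a 0.54 [351.8 114.8] 94 [0.726 0.002 0.029] [ 0.72  -0.008  0.003] [0.735 0.012 0.048]
hasp_eye 0.63 [348.5 113.2] 113 [0.726 0.003 0.029] [ 0.72  -0.008 -0.002] [0.74  0.013 0.048]
hasp_eye 0.6 [416.6 190. ] 3480 [ 0.566 -0.127  0.059] [ 0.491 -0.223 -0.003] [ 0.633 -0.072  0.137]
```

View pics/lock1.png

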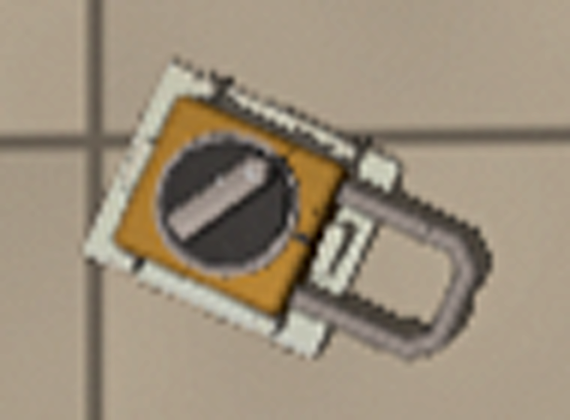

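View pics/shell1.png

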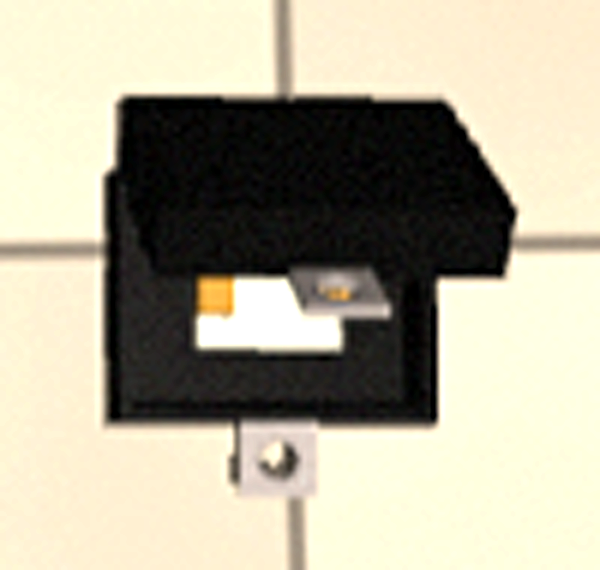

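The crop shows the brass lock in the nest. The bar's pointed end is at upper right (about 266,192 in the full image), roughly 60° counter-clockwise of the shackle, so it starts at -1.05. Next come the fits.

```bash
python3 - <<'E'
from h import *
im=r.get_image("top"); f=im["frame"].astype(int); W=pts(im)
fl=W[300:390:5,450:620:5].reshape(-1,3); print("floor z",np.nanmedian(fl[:,2]), np.nanstd(fl[:,2]))
# back-project pixel to plane z
def ray(u,v,z):
    K=im["mtx"];E=im["extrinsics"];R=E[:3,:3];t=E[:3,3]
    d=R.T@np.array([(u-K[0,2])/K[0,0],-(v-K[1,2])/K[1,1],-1.]); o=-R.T@t
    return o+d*(z-o[2])/d[2]
def rect(mask,z,name):
    v,u=np.nonzero(mask); P=np.array([ray(a,b,z)[:2] for a,b in zip(u,v)])
    c,s,a=cv2.minAreaRect((P*1000).astype(np.float32)); print(name,np.round(c,1),np.round(s,1),round(a,1),len(u)); return P
B,G,R_=f[...,0],f[...,1],f[...,2]
sub=np.zeros((400,640),bool); sub[165:235,225:320]=1
brass=sub&(R_-B>50)&(R_>80)
brass=cv2.morphologyEx(brass.astype(np.uint8),cv2.MORPH_OPEN,np.ones((3,3)))>0
rect(brass,.044,"brass")
shm=r.outline_of("top","lock_shackle"); m=[o for o in shm if 280<o["centre"][0]<320][0]["region"]
P=rect(m,.032,"shackle"); print(P.mean(0))
sub=sub&(W[...,2]>.060); rect(sub,.068,"bar")
nm=[o for o in r.outline_of("top","nest")][0]["region"]; rect(nm,.02,"nest")
# shell
s2=np.zeros((400,640),bool); s2[150:235,380:465]=1
z=W[...,2]
lower=s2&(np.maximum(np.maximum(B,G),R_)<40)&(z>.022)&(z<.040); P=rect(lower,.032,"lower rim")
print(P.min(0),P.max(0))
hasp=np.zeros_like(s2); hasp[214:232,400:430]=1; hasp&=(z>.02)
rect(hasp&(B>50),.036,"hasp")
lid=s2&(np.maximum(np.maximum(B,G),R_)<40)&(z>.05)
Q=W[lid]; print("lid",len(Q),Q.min(0),Q.max(0))
# plane RANSAC of lid top
rng=np.random.default_rng(0);best=0
for _ in range(600):
    a=Q[rng.choice(len(Q),3,False)]; n=np.cross(a[1]-a[0],a[2]-a[0]); 
    if np.linalg.norm(n)<1e-5: continue
    n/=np.linalg.norm(n); d=abs((Q-a[0])@n)<.0025
    if d.sum()>best: best=d.sum();bi=d
q=Q[bi]; c=q.mean(0); n=np.linalg.svd(q-c)[2][2]; n*=np.sign(n[2]); print("plane",best,c.round(4),n.round(3),"theta",np.arctan2(np.hypot(n[0],n[1]),n[2]),"az",np.arctan2(n[1],n[0]), q.min(0),q.max(0))
E
```

```text
floor z 0.0009093883711485246 0.0014781387277561385
brass [553.2 187.3] [60.6 54.2] 64.3 219
shackle [526.  131.6] [56.9 52.8] 63.0 338
[0.5253035  0.12774591]
bar [553.7 184.9] [10.7 38.2] 35.0 101
nest [552.2 185.5] [91.9 75. ] 64.9 520
lower rim [ 559.1 -129.2] [109.8  86.6] 88.3 273
[ 0.51539359 -0.18426693] [ 0.6040079  -0.07375078]
hasp [ 503.7 -128.2] [24.6 24.9] 88.6 137
lid 1710 [ 0.55351904 -0.18579982  0.0500932 ] [ 0.62432443 -0.07458329  0.12749407]
plane 1101 [ 0.5988 -0.1297  0.0914] [ 0.856 -0.013  0.517] theta 1.0272029503586775 az -0.014974023223016674 [ 0.57698736 -0.18579982  0.0500932 ] [ 0.62432443 -0.07494762  0.12500813]
```

```bash
cat >> h.py <<'E'
def Rdown(ang):
    # tool y down, tool x at azimuth ang
    x=np.array([np.cos(ang),np.sin(ang),0]); y=np.array([0,0,-1.]); return np.stack([x,y,np.cross(x,y)],1)
YS=-0.02
SH=np.array([.560,-.1295]); ex=np.array([np.cos(YS),np.sin(YS)])
def S(lx,z,ly=0): 
    p=SH+lx*ex+ly*np.array([-ex[1],ex[0]]); return np.array([p[0],p[1],z])
def lidp(th,c,back=.009):
    c_,s_=np.cos(th),np.sin(th)
    x=.045-.080*c_+.025*s_+c*s_+back; z=.032+.080*s_+.025*c_+c*c_
    return S(x,z)
def st():
    s=r.state(); print("t",round(s["time_s"],2),"p",np.round(s["position"],4),"F",np.round(s["wrist_force"],1),"op",round(s["opening"],4),"q6",round(s["q"][5],2))
E
python3 - <<'E'
from h import *
R=Rdown(np.pi/2+YS)
r.gripper_to(0.0)
p0=lidp(1.05,.02)
print(p0)
r.move_ptp(p0+[0.02,0,.10],R); st()
r.move_straight(p0,feed=.2); st()
for th in(1.0,.8,.6,.4,.25,.12,.0):
    h=r.move_straight(lidp(th,0.002 if th<.05 else 0),feed=.15,max_force=20); print(th,h); st()
    if h: break
shot("top","top1.png",(340,120,500,250),5); 
E
```

```text
[ 0.61321772 -0.1305645   0.12378456]
t 4.97 p [ 0.6333 -0.1296  0.2238] F [ 0.7 -1.1  0.6] op 0.0003 q6 -1.94
t 5.63 p [ 0.6141 -0.1306  0.1248] F [ 0.  -0.5  0.4] op 0.0006 q6 -1.95
1.0 False
t 5.94 p [ 0.5926 -0.1304  0.1143] F [-0.3 -0.2 -0.3] op -0.0 q6 -1.96
0.8 False
t 6.2 p [ 0.5767 -0.1299  0.1075] F [ 0.8 -0.4  0.3] op 0.0004 q6 -1.97
0.6 False
t 6.46 p [ 0.562  -0.1295  0.0977] F [-0.9 -0.3  0.5] op 0.0003 q6 -1.98
0.4 False
t 6.72 p [ 0.5498 -0.1291  0.0859] F [ 0.5 -0.9  0.3] op 0.0005 q6 -1.99
0.25 False
t 6.97 p [ 0.5425 -0.129   0.0758] F [0.7 0.5 0.1] op 0.0007 q6 -2.0
0.12 False
t 7.22 p [ 0.5372 -0.1289  0.0661] F [ 0.5 -0.3  0.5] op 0.0003 q6 -2.0
0.0 False
t 7.47 p [ 0.5336 -0.1288  0.0587] F [ 1.1 -0.2  0.6] op 0.0002 q6 -2.0
```

View pics/top1.png

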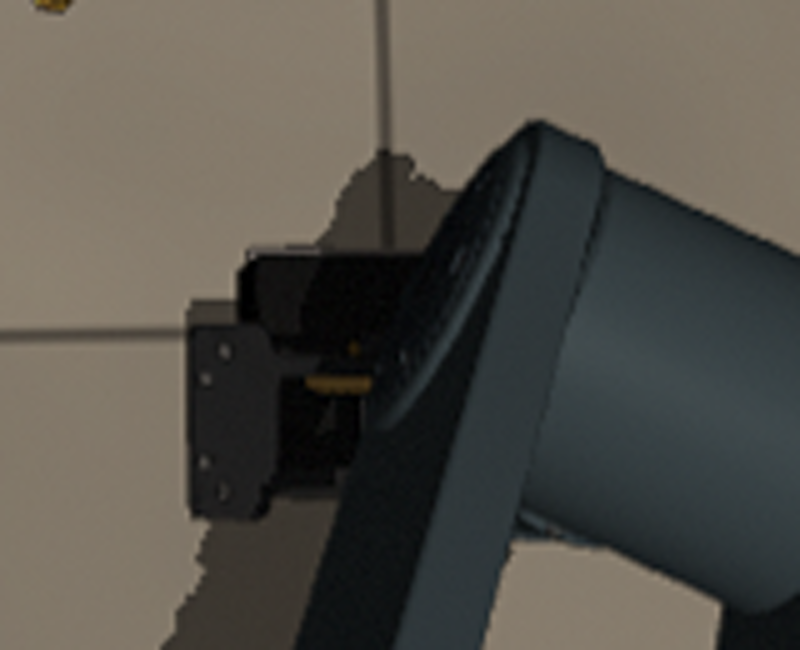

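The arm hides the lid in this view, so I'll press down to the stop and then look from the scene camera.

```bash
python3 - <<'E'
from h import *
p=r.state()["position"]; p=np.array(p)
h=r.move_straight(p-[0,0,.012],feed=.03,max_force=14); print(h); st()
p=np.array(r.state()["position"])
r.move_straight(p+[0,0,.10],feed=.25); st()
shot("scene","scene1.png",(180,160,340,290),5)
E
```

```text
True
t 7.77 p [ 0.5345 -0.1292  0.0573] F [-3.3  0.3  8.8] op 0.0003 q6 -2.0
t 8.32 p [ 0.5345 -0.1292  0.1573] F [0.2 0.7 0.3] op 0.0004 q6 -2.0
```

View pics/scene1.png

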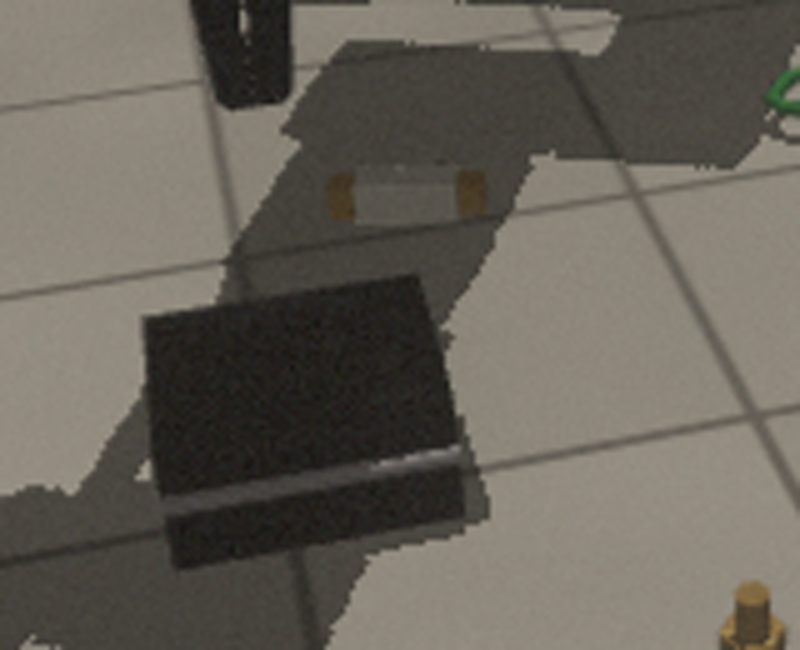

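```bash
cat >> h.py <<'E'
LK=np.array([.5525,.1868]); YL=np.deg2rad(-115.2); ux=np.array([np.cos(YL),np.sin(YL)])
E
python3 - <<'E'
from h import *
az=np.deg2rad(35)
r.move_ptp([LK[0],LK[1],.16],Rdown(az)); r.gripper_to(.045); st()
im=shot("wrist","wr2.png"); print("lock px",proj(im,[LK[0],LK[1],.068]))
im=shot("top","top2.png"); W=pts(im); v=W[160:235,385:455].reshape(-1,3); 
l=v[(v[:,0]>.525)&(v[:,0]<.595)&(v[:,1]<-.09)&(v[:,1]>-.17)]; print(len(l),np.nanpercentile(l[:,2],[2,50,98]))
c,s,n=None,None,np.linalg.lstsq(np.c_[l[:,:2],np.ones(len(l))],l[:,2],rcond=None)[0]; print(n)
E
```

```text
t 10.53 p [0.5525 0.1868 0.16  ] F [-0.   0.2 -0.6] op 0.0452 q6 -0.49
lock px [320.0062135  205.45824532]
1394 [0.05454808 0.0575297  0.06045829]
[ 0.00140687 -0.00017339  0.05669795]
```

View pics/wr2.png

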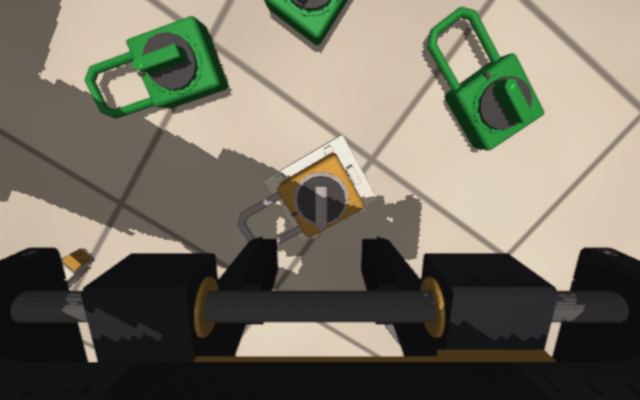

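View pics/top2.png

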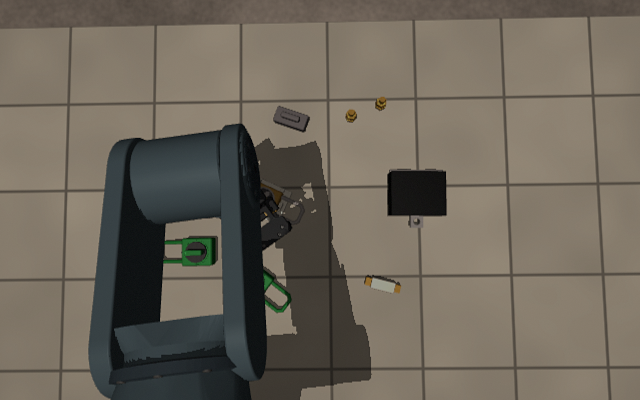

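The lid is shut: its top is flat at 57.5 mm with no tilt. In the wrist view the bar is centred at (321,205) and vertical, so I'm gripping it.

```bash
python3 - <<'E'
from h import *
a0=np.deg2rad(35)
h=r.move_straight([LK[0],LK[1],.054],feed=.1,max_force=10); print(h); st()
if not h:
    r.gripper_to(0.0); st()
    a1=YL+np.pi/2
    for k in (1,2):
        a=a0+(a1-a0)*k/2
        r.move_straight([LK[0],LK[1],.054],Rdown(a),feed=.05); r.dwell(.3); st(); print(np.round(r.state()["torque"],3), r.state()["tool_rot"][0][0], np.cos(a))
E
```

```text
False
t 11.83 p [0.5531 0.1869 0.0548] F [0.1 0.4 0.5] op 0.0449 q6 -0.49
t 12.46 p [0.5529 0.187  0.0542] F [1.2 1.3 0.4] op 0.0099 q6 -0.49
t 13.43 p [0.5529 0.187  0.0543] F [3.9 3.5 0.4] op 0.0101 q6 0.04
[ 0.497 -0.495 -0.005] 0.9963055168642876 0.9963452961909064
t 14.41 p [0.5531 0.1869 0.0543] F [4.6 3.2 1.2] op 0.0095 q6 0.56
[ 0.59  -0.613  0.054] 0.904739155462626 0.9048270524660195
```

```bash
python3 - <<'E'
from h import *
r.gripper_to(.045)
r.move_straight([LK[0],LK[1],.16],feed=.2); st()
shot("wrist","wr3.png",(220,120,420,270),4)
# back off for a top look
B=LK+ .084*ux
r.move_ptp([B[0]-.1,B[1]-.12,.2],Rdown(YL+np.pi))
im=r.get_image("top"); cv2.imwrite("pics/lock3.png",cv2.convertScaleAbs(cv2.resize(im["frame"][165:235,225:320],None,fx=6,fy=6,interpolation=cv2.INTER_CUBIC),alpha=1.6)); st()
W=pts(im); f=im["frame"].astype(int)
from numpy.linalg import svd
m=np.zeros((400,640),bool); m[165:235,225:320]=1; m&=W[...,2]>.06; 
v,u=np.nonzero(m); c,s,a=cv2.minAreaRect((W[m][:,:2]*1000).astype(np.float32)); print(c,s,a,m.sum())
E
```

```text
t 15.77 p [0.5518 0.1867 0.1591] F [-0.  -0.3  0.1] op 0.0449 q6 0.56
t 17.61 p [ 0.4168 -0.009   0.1998] F [0.1 0.6 0.3] op 0.0453 q6 -1.44
(550.935302734375, 184.89895629882812) (37.72267150878906, 9.878795623779297) 64.74654388427734 94
```

View pics/wr3.png

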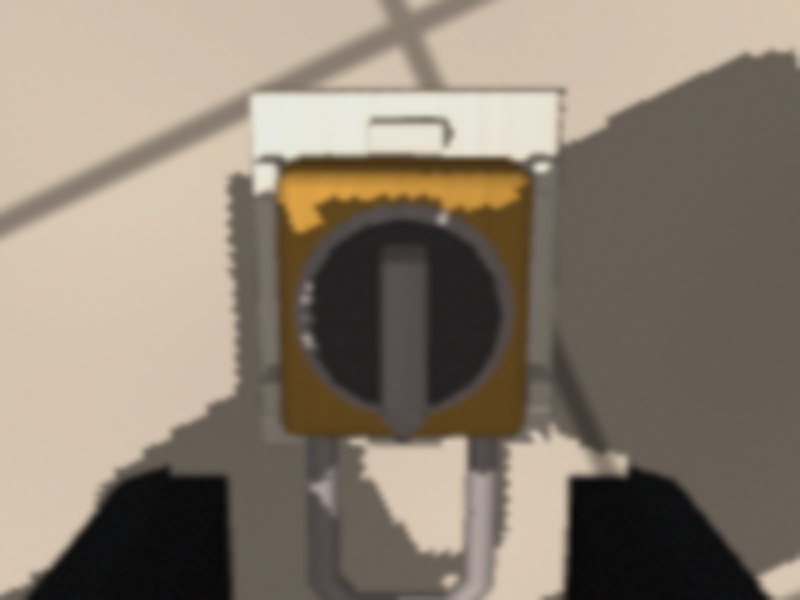

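View pics/lock3.png

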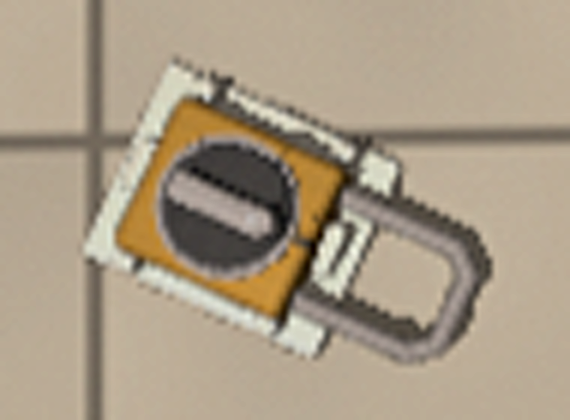

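The dial reads 0: in both views the pointed end faces the shackle, with the bar at 64.7° and the lock axis at 64.8°. Now the shackle.

```bash
python3 - <<'E'
from h import *
B=LK+.084*ux; R=Rdown(YL+np.pi)
r.gripper_to(.026)
r.move_ptp([B[0],B[1],.12],R)
h=r.move_straight([B[0],B[1],.012],feed=.1,max_force=8); print(h); st()
if not h:
    r.gripper_to(0.0); st()
    e=B+.024*ux
    h=r.move_straight([e[0],e[1],.012],feed=.03,max_force=14); print(h); st()
    p=np.array(r.state()["position"])[:2]; print("travel",(p-B)@ux)
E
```

```text
False
t 20.04 p [0.5174 0.1108 0.0126] F [-0.1  0.1  0.6] op 0.0257 q6 -1.14
t 20.48 p [0.5171 0.1109 0.0123] F [0.5 0.3 2.6] op 0.0069 q6 -1.14
True
t 21.15 p [0.5088 0.0925 0.0123] F [1.6 3.1 1.3] op 0.007 q6 -1.18
travel 0.0199270085079466
```

```bash
python3 - <<'E'
from h import *
B=LK+.084*ux; e=B+.028*ux
h=r.move_straight([e[0],e[1],.012],feed=.02,max_force=18); print(h); st()
p=np.array(r.state()["position"])[:2]; print("travel",(p-B)@ux)
r.gripper_to(.026); st()
p=r.state()["position"]
r.move_straight([p[0],p[1],.13],feed=.2)
q=LK+.21*ux; r.move_ptp([q[0]-.08,q[1],.2],Rdown(YL+np.pi/2)); r.gripper_to(.088); st()
im=r.get_image("top"); cv2.imwrite("pics/lock4.png",cv2.convertScaleAbs(cv2.resize(im["frame"][165:235,225:320],None,fx=6,fy=6,interpolation=cv2.INTER_CUBIC),alpha=1.6))
W=pts(im);m=np.zeros((400,640),bool); m[165:235,225:330]=1
P=W[m]; P=P[(P[:,2]>.018)&(P[:,2]<.04)]; d=(P[:,:2]-LK)@ux; print("tip",np.sort(d)[-12:].round(4))
E
```

```text
True
t 21.43 p [0.509  0.0925 0.0124] F [1.6 3.1 0.7] op 0.0069 q6 -1.19
travel 0.019856659038778694
t 21.9 p [0.5091 0.0927 0.0123] F [0.  0.4 0.9] op 0.0257 q6 -1.19
t 24.84 p [ 0.3831 -0.0032  0.2   ] F [ 0.1 -0.3  0.5] op 0.0881 q6 0.12
tip [0.1068 0.1069 0.1069 0.1071 0.1072 0.1074 0.1076 0.1077 0.1079 0.1079
 0.1082 0.1082]
```

View pics/lock4.png

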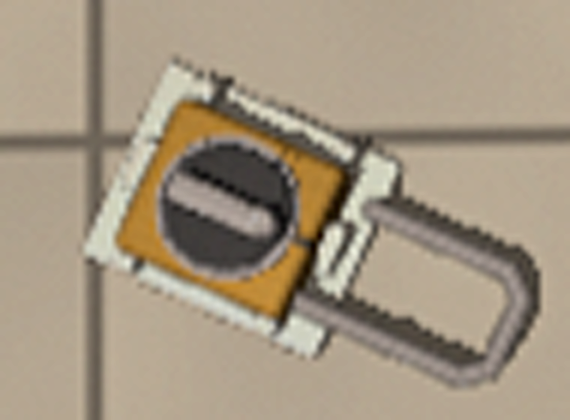

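```bash
python3 - <<'E'
from h import *
R=Rdown(YL+np.pi/2)
r.move_ptp([LK[0],LK[1],.14],R)
h=r.move_straight([LK[0],LK[1],.0155],feed=.08,max_force=8); print(h); st()
if not h:
    r.gripper_to(.03); st()
    r.move_straight([LK[0],LK[1],.125],feed=.08); st()
    T=S(-.057,0)[:2]-.080*ux; print("T",T)
    r.move_straight([T[0],T[1],.125],feed=.12); r.dwell(.3); st()
    shot("top","top5.png"); shot("scene","scene5.png")
E
```

```text
False
t 27.62 p [0.553  0.1869 0.0161] F [ 0.4 -0.  -0.7] op 0.0878 q6 0.56
t 28.18 p [0.5529 0.1867 0.0156] F [ 2.  -0.8 -0.7] op 0.0579 q6 0.56
t 29.7 p [0.5521 0.1867 0.1243] F [-0.2 -0.1 -5.1] op 0.0575 q6 0.56
T [ 0.53707374 -0.05597391]
t 32.17 p [ 0.5371 -0.0558  0.125 ] F [ 0.8  0.9 -4.3] op 0.0577 q6 0.12
```

View pics/top5.png

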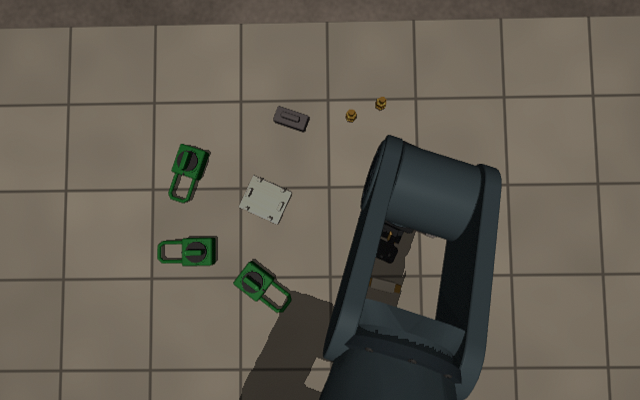

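View pics/scene5.png

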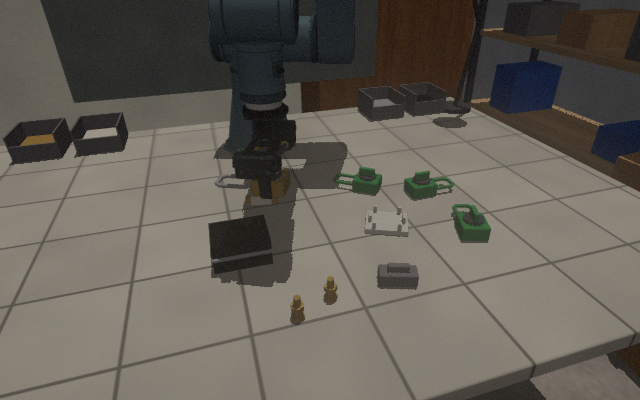

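```bash
python3 - <<'E'
from h import *
T=S(-.057,0)[:2]-.080*ux
r.move_straight([T[0],T[1],.1036],feed=.06); r.dwell(.5); st()
im=shot("wrist","wr6.png"); L=S(-.057,.116); print("wrist loop px",proj(im,L),"eye",proj(im,S(-.057,.036)))
im=shot("scene","scene6.png",(180,140,340,290),4); print("scene loop px",proj(im,L), "centre",proj(im,[T[0],T[1],.116]))
W=pts(im); m=np.zeros((400,640),bool); m[170:215,205:300]=1
P=W; d=(P[...,:2]-T)@ux; lat=(P[...,:2]-T)@np.array([-ux[1],ux[0]])
sel=m&(P[...,2]>.09)&(P[...,2]<.14)&(d>.045)&(d<.125)&(abs(lat)<.04)
for a in np.arange(.05,.12,.01):
    k=sel&(d>=a)&(d<a+.01); print(round(a,3),k.sum(),np.nanmedian(P[k][:,2]).round(4) if k.any() else None, np.round(np.nanmedian(lat[k]),4) if k.any() else None)
for o in r.outline_of("scene","lock_shackle")[:4]: print(o["centre"],o["confidence"],o["region"].sum())
E
```

```text
t 33.28 p [ 0.5371 -0.056   0.1037] F [-0.5 -0.7 -5.1] op 0.0579 q6 0.12
wrist loop px [319.7868286  388.89313542] eye [319.6328871  304.60941836]
scene loop px [231.7798697  190.10536476] centre [271.29463695 192.5075218 ]
0.05 22 0.1187 0.0222
0.06 20 0.1176 0.0233
0.07 27 0.117 0.0218
0.08 41 0.1179 0.0187
0.09 42 0.1183 -0.0105
0.1 42 0.1191 0.0009
0.11 0 None None
[226.6, 189.7] 0.49 222
[459.4, 200.8] 0.39 18
```

View pics/wr6.png

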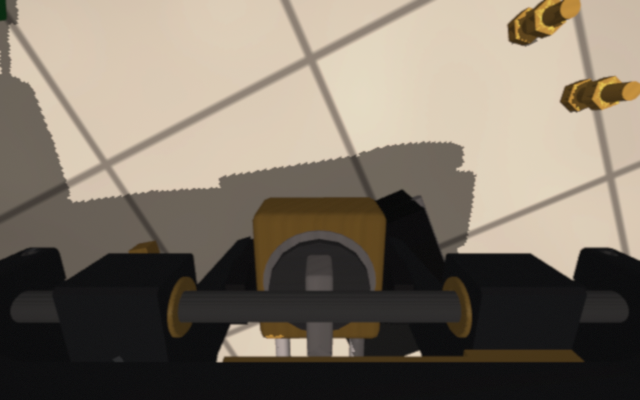

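View pics/scene6.png

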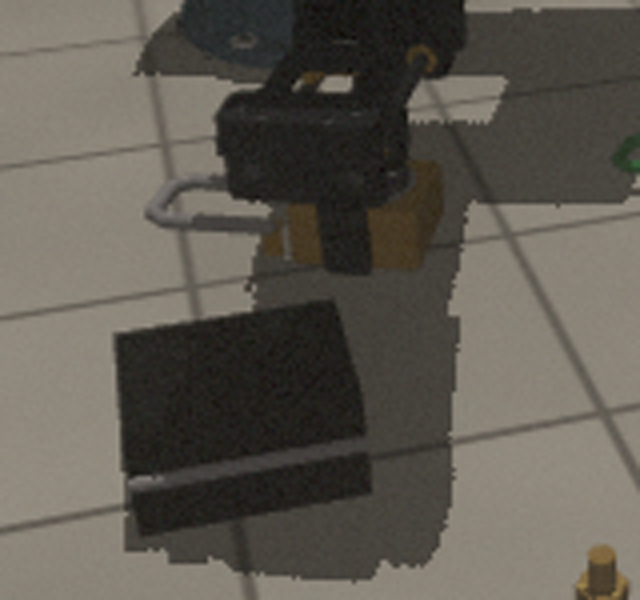

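The lock is held still. Depth on the shackle is a uniform 0.117–0.119 m (top of the rod), so it is level with the loop 8 cm above the eye. Handing in.

```bash
python3 - <<'E'
from h import *
st(); print(r.sign_off())
E
```

```text
t 33.43 p [ 0.5371 -0.056   0.1036] F [-0.7  0.4 -4.9] op 0.0576 q6 0.12
the job is handed in; nothing more can be done
None
```

The job is handed in at 33.4 s of the 72 s allowed. The lid is shut, the dial is at 0, the shackle is fully open, and the brass lock is held over the hasp eye.

Last checks:
- **Lid:** I pushed it along its arc and then down to a firm stop. Depth shows its top flat at 57.5 mm.
- **Dial:** turned clockwise two clicks. After I released it, the bar lay within 0.1° of the lock axis, pointed end towards the shackle.
- **Shackle:** travelled 19.9 mm. A second pull, limited to 18 N, moved it no further. The top camera put its tip about 108 mm from the lock's centre, as expected when open.
- **Lock:** gripped at 58 mm opening, carrying about 5 N. Depth along the shackle was even to within 2 mm, so it hangs level.
- **Position:** the loop's position (about 8 cm straight above the eye) comes from the arm's position and the fitted shell. The scene camera agrees to within a few mm. The gripper hid the loop from the wrist camera, so I had no direct view of loop and eye together.
- **Bystanders:** the arm never went near the bolts, carrier, fuse or green look-alikes. They look unmoved in the later pictures, though the fuse was partly hidden in the last top view.

No check failed or disagreed.

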